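Empty the sorting tray through its drop flap

ROBOT

A 6-joint arm with a two-finger parallel gripper is mounted at the origin on the work surface. World frame = base frame: x ahead of the robot, y to its left, z up, the work surface at z = 0. Lengths are in mm, angles in degrees, forces in N, time in s.
With the tool pointing down it reaches from about 300 to 850 mm from the base axis. Payload 4.2 kg.
Tool frame: the origin (TCP) lies on the centre line of the jaws, within the pads' length; the fingertips stand 11 mm ahead of it and the grasp point (between the pads) lies 8 mm behind it; z points along the fingers, y is the direction in which the jaws open and shut (so a half turn about z gives the same grasp; the last joint's range is limited). The gripper opens to 91 mm and grips with 3 to 60 N. Pads are 32 mm wide; open, the fingers measure 118 mm over their backs; the gripper's body (76 mm by 178 mm) begins 60 mm behind the grasp point.
Start: joints at [-68.87, 18.312, 89.639, -0, 72.044, -1.146], TCP at [217.974, -532.099, 224.976] pointing down, gripper open.
Joint ranges: [-177.97, 177.97], [-48.28, 115.42], [12.27, 149.76], [-77.06, 257.06], [2.81, 150.46], [-146.56, 146.56]. Speed limits (degrees/s): [147.25, 147.25, 180, 180, 180, 180].

INTERFACE

Orientations are given as [roll, pitch, yaw] about the fixed x, y, z axes, in that order (R = Rz(yaw) Ry(pitch) Rx(roll)).
In Python, from workcell import env, grab_frame gives the robot as it stands. The module is installed in compiled form; this text tells all that it offers.
- The arm moves only by the tool arm_command, never from a script. Its argument "series" is one flat list of numbers, 6 for each row, row after row: the shift along the world's x, y, z each as a share of 400 mm, from -1 to 1, then the turn, a rotation vector about the world's x, y, z each as a share of 45 degrees, from -1 to 1. A call has 1 to 20 rows; each row shifts and turns the commanded pose from where the row before left it; what a row does not reach is not made up. A row lasts 1/12 s, in which the tool goes at most 41.7 mm and 7.16 degrees, less where a joint would pass 70% of its speed; a pose out of reach is approached as far as the arm can. A call with a number of a shift or a turn outside -1 to 1 is refused whole. A call with a gripper value outside its range is refused whole. "hand" is the opening, from 0 (shut) to 1 (fully open), set as the call begins (left out, the last holds). The fingers move at their own pace and stop on an object; "newtons" is the grip in N (left out, the last holds). Time passes only in rows, so rows that do not move let the fingers close. It gives the time, the measured TCP pose, the force and the opening at its end, in the units of the state.
- env.state(): the state, without advancing time (a new reading comes with each control period).
- grab_frame(name): name is "scene" or "top"; returns a dict with "frame" (384x512x3 uint8, red, green, blue), "intrinsics" (3x3 intrinsics, pixels), "R" (3x3) and "t" (3): a world point X has camera coordinates R X + t. Camera axes: x right, y down, z forward; pixel columns grow to the right and rows downward; lengths in mm; the calibration is good to about 2 mm. A picture is of the moment at which its call begins. There is no depth.
- env.job_done(): hands the job in, once; it reports no verdict.
The state is a dict: "time_s": time; "qpos": joint angles; "qvel": joint speeds; "effort": joint torques, N m; "ee_pos": TCP position; "ee_rot": TCP orientation; "force": force on the tool from outside, world axes, zero at the start; "torque": the same for the moment, N m; "gripper_width": finger opening in mm.
Only numpy, scipy, OpenCV 4.12 (cv2) and the standard library are available. Lean on these libraries where they do the work, as an engineer would, in place of code of your own. Each camera call takes 0.05 s, during which the arm holds its last target.

TASK

Empty the sorting tray into the blue bin at its mouth: pull the latch knob up, turn it clockwise to its open notch and let it spring back down, so that the flap drops open, then take the straightedge and sweep all seven white housings together over the lip into the bin. Move the housings with the straightedge only, never with the gripper. Leave the straightedge standing on its foot on the empty tray floor, with the latch and flap left open, and do not disturb the tape roll, the bottle or the screwdriver.

Things in the scene. Friction and masses are not known exactly. Their poses are not given: they have to be found in the camera images.
- tray: Sorting tray of bare sheet steel on a stand, fixed. Origin on the bench below its centre, z up. Floor 78 mm above the bench, inside 170 mm (x) by 250 mm (y); walls 30 mm high on three sides, the mouth with the flap at -y. The strip of floor from y = +60 mm to the back wall at +125 mm is free of housings at the start.
- lip (a point): Middle of the tray mouth's lower edge (tray x 0, y -125 mm), at the height of the tray floor, over the bin, whose near wall stands about 15 mm back under it.
- flap (a joint): Drop flap, 27 mm high, hinged along the lip: 0 = upright, mouth closed (held by the latch's tongue); 2.45 rad = hanging open, down into the bin. It falls open by itself as soon as the tongue has turned clear.
- knob_grip (a point): Centre of the black knurled latch knob: upright, round, 28 mm across, 24 mm high (12 mm up and down from here), on a post outside the tray's -x, -y corner, the highest thing of the tray. Free all round; its underside is 12 mm above a flat bearing plate. Its x axis, the steel bar on its top and the steel tongue below all point the same way: along the flap when locked.
- latch_lift (a joint): Lift of the latch knob against its spring, m: 0 = down in a notch, 0.0095 = top stop. The spring pushes it down with 4 N at the bottom and 8.3 N at the top. A cross pin under the knob has to be lifted 5.4 mm out of its notch before the knob can turn; lifting alone does not free the flap.
- latch_turn (a joint): Turn of the latch knob, rad, clockwise seen from above: 0 = locked notch, 1.40 = stop at the open notch, into which the spring pulls the lifted knob down when it is let go. Let go between the notches it slips into one of the two. It turns stiffly (0.05 N m).
- bin: Blue open plastic stock bin, 224 mm (x) by 132 mm (y), 58 mm high (front, -x, 42 mm), walls 2.5 mm, floor 3 mm; standing loose on the bench under the lip. Origin in the centre of its underside, z up.
- straightedge: Aluminium angle 156 mm long (x) standing on its foot, 34 mm wide (y) and 4 mm thick; the upright blade, 32 mm high, 4 mm thick, is on the -y side, its pushing face looking to -y, 17 mm from the origin. Black grip block 56 (x) by 22 mm (y) in the middle, its top 76 mm above the underside. Origin: centre of the underside, z up. 0.14 to 0.24 kg. Starts on the bench beyond the tray's back.
- housing0: White moulded connector housing, block 28 x 20 x 18 mm (x, y, z), about 15 g, one of seven alike lying loose on the tray floor. Origin: centre of its underside.
- housing1: White moulded connector housing, block 28 x 20 x 18 mm (x, y, z), about 15 g, one of seven alike lying loose on the tray floor. Origin: centre of its underside.
- housing2: White moulded connector housing, block 28 x 20 x 18 mm (x, y, z), about 15 g, one of seven alike lying loose on the tray floor. Origin: centre of its underside.
- housing3: White moulded connector housing, block 28 x 20 x 18 mm (x, y, z), about 15 g, one of seven alike lying loose on the tray floor. Origin: centre of its underside.
- housing4: White moulded connector housing, block 28 x 20 x 18 mm (x, y, z), about 15 g, one of seven alike lying loose on the tray floor. Origin: centre of its underside.
- housing5: White moulded connector housing, block 28 x 20 x 18 mm (x, y, z), about 15 g, one of seven alike lying loose on the tray floor. Origin: centre of its underside.
- housing6: White moulded connector housing, block 28 x 20 x 18 mm (x, y, z), about 15 g, one of seven alike lying loose on the tray floor. Origin: centre of its underside.
- tape_roll: Bystander: cardboard-brown roll of tape lying flat, 90 mm across, 48 mm high. Origin: centre of its underside.
- water_bottle: Bystander: green water bottle, 64 mm across, 200 mm tall. Origin: centre of its underside.
- screwdriver: Bystander: grey-handled screwdriver 130 mm long, lying on the bench. Origin: below its middle.
Things that resemble listed ones, but are neither listed nor needed, are in the scene too. What is meant by the straightedge is not pink, and is the larger of those in its own colour.

How it is judged:
By the outcome, as a careful person would: the job done as asked, in the order asked, and still so for the second after the job is handed in, with the robot touching nothing.
It also fails if it takes over 64 s, if anything falls off the work surface, if the arm or the gripper's body presses on something with over 40 N, if the wrist force passes 120 N, or if a joint passes its speed limit or range.

## Working session

There is one attempt and no reset: what is moved stays moved. The work goes in short steps, Python scripts to look and compute and a tool call to move; the robot and the scene stay as the last step left them, time stands still between calls to the robot, and variables do not carry over. Pictures are saved under pics/ and viewed, and the job is handed in when it is done.

Besides the shell and the picture viewer there is one more tool, called after "Emit:" as name(argument=value, ...) on one line, values as JSON. arm_command: Moves the arm, as the interface text tells. Shift numbers are shares of 400 mm and turn numbers shares of 45 degrees, none past 1 either way. Its arguments: {"type":"object","properties":{"series":{"type":"array"},"hand":{"type":"number"},"newtons":{"type":"number"}},"required":["series"]}

```bash
mkdir -p pics; cat > h.py <<'E'
import numpy as np,cv2
from workcell import env,grab_frame
def snap(n,tag):
    f=grab_frame(n); np.savez(f'pics/{tag}.npz',**{k:np.array(v) for k,v in f.items()})
    cv2.imwrite(f'pics/{tag}.png',cv2.cvtColor(np.array(f['frame']),cv2.COLOR_RGB2BGR)); return f
def ray(f,u,v,z):
    K,R,t=[np.array(f[k]) for k in('intrinsics','R','t')]
    d=R.T@np.linalg.solve(K,[u,v,1]); c=-R.T@t
    return c+d*(z-c[2])/d[2]
def proj(f,X):
    p=np.array(f['intrinsics'])@(np.array(f['R'])@np.array(X,float)+np.array(f['t'])); return p[:2]/p[2]
def tri(obs):
    A=np.zeros((3,3));b=np.zeros(3)
    for f,u,v in obs:
        K,R,t=[np.array(f[k]) for k in('intrinsics','R','t')]
        d=R.T@np.linalg.solve(K,[u,v,1]);d/=np.linalg.norm(d);c=-R.T@t
        P=np.eye(3)-np.outer(d,d);A+=P;b+=P@c
    return np.linalg.solve(A,b)
E
python3 - <<'E'
from h import *
for n in('scene','top'):
    f=snap(n,n+'0'); R=np.array(f['R']); print(n,-R.T@f['t'],R.round(3).tolist(),np.array(f['intrinsics']).tolist())
print(env.state())
E
```

```text
scene [1180.01640896 -143.24069398  805.7610476 ] [[0.217, 0.976, -0.005], [0.69, -0.156, -0.706], [-0.69, 0.15, -0.708]] [[373.12717899757854, 0.0, 255.27352148494776], [0.0, 373.12717899757854, 192.86876043764477], [0.0, 0.0, 1.0]]
top [ 311.18137314    8.02885553 1221.36760154] [[-0.014, -1.0, 0.006], [-0.986, 0.013, -0.164], [0.164, -0.008, -0.986]] [[376.44553177614483, 0.0, 257.52993481256283], [0.0, 376.44553177614483, 193.74859923050656], [0.0, 0.0, 1.0]]
{'time_s': 0.1, 'qpos': array([-6.88690817e+01,  1.83483811e+01,  8.97000929e+01, -9.75188518e-04,
        7.20438210e+01, -1.14543696e+00]), 'qvel': array([-0.09920432, -0.02151498, -0.21017041,  0.15775973, -0.02763162,
        0.00165346]), 'effort': array([-2.76004830e-04, -4.13335133e+01, -2.32509702e+01,  7.28664966e-02,
        4.21606237e-02, -5.72906083e-05]), 'ee_pos': array([ 217.80973971, -531.67593328,  224.195714  ]), 'ee_rot': array([-1.79907705e+02, -9.17986760e-04,  2.22766559e+01]), 'force': array([ 0.56728496, -0.7688886 ,  0.30745556]), 'torque': array([ 0.03242619,  0.04965086, -0.06381308]), 'gripper_width': 91.07096787243765}
```

View pics/scene0.png

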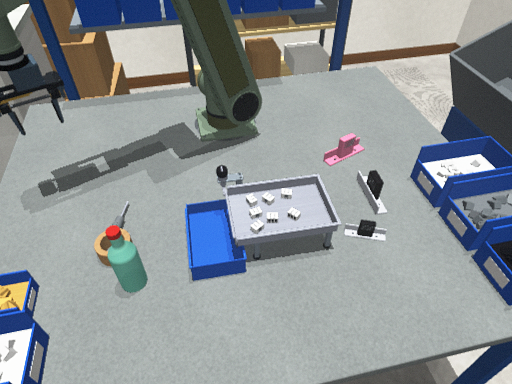

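View pics/top0.png

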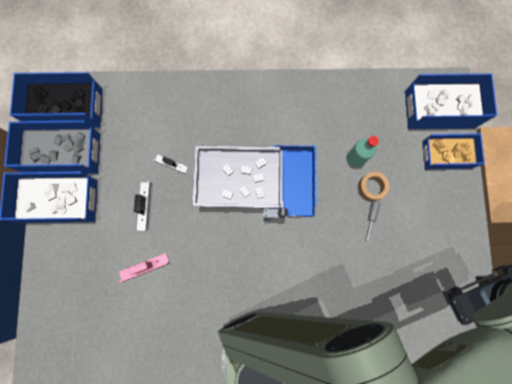

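The tray (top: 195–282, 147–208), with the knob near (283,212) and the blue bin on its right. The straightedge is at (142,205); the smaller decoy is at (171,162) and the pink one at (144,268). I'll zoom in next.

```bash
python3 - <<'E'
import cv2
a=cv2.imread('pics/scene0.png');b=cv2.imread('pics/top0.png')
cv2.imwrite('pics/z1.png',cv2.resize(a[130:290,180:400],None,fx=3.6,fy=3.6,interpolation=cv2.INTER_CUBIC))
cv2.imwrite('pics/z2.png',cv2.resize(b[135:290,115:325],None,fx=3.8,fy=3.8,interpolation=cv2.INTER_CUBIC))
E
```

```text
(no output)
```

View pics/z1.png

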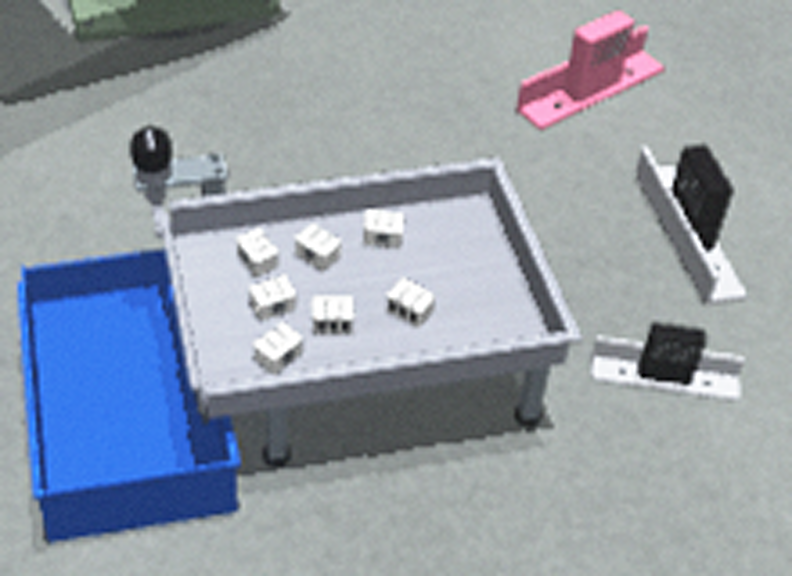

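View pics/z2.png

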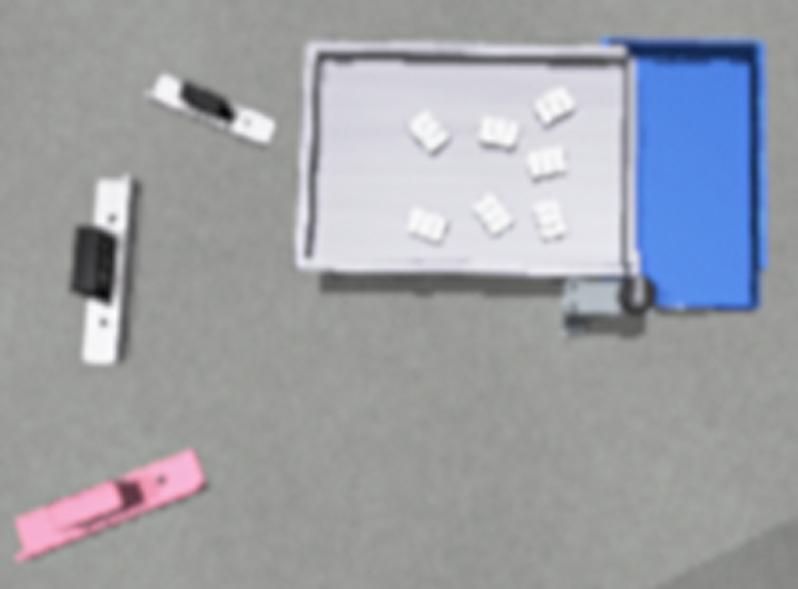

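```bash
cat > m1.py <<'E'
from h import *
S=dict(np.load('pics/scene0.npz'));T=dict(np.load('pics/top0.npz'))
def s(x,y):return (S,180+(x+.5)/3.6-.5,130+(y+.5)/3.6-.5)
def t(x,y):return (T,115+(x+.5)/3.8-.5,135+(y+.5)/3.8-.5)
print('knob',tri([s(152,148),t(637,292)]))
for n,a,b in [('back -x',(497,163),(303,268)),('back +x',(577,338),(310,45)),('mouth +x',(207,395),(633,48)),('mouth -x rim',(165,210),(636,268))]:
    print(n,tri([s(*a),t(*b)]))
# straightedge foot ends
for n,a,b in [('blade/near end',(742,295),(103,362)),]: print(n,tri([s(*a),t(*b)]))
def comps(f,box,th):
    g=np.array(f['frame']).max(2);m=np.zeros_like(g);x0,y0,x1,y1=box
    m[y0:y1,x0:x1]=(g[y0:y1,x0:x1]<th)*255
    n,l,st,c=cv2.connectedComponentsWithStats(m)
    for i in range(1,n):
        if st[i,4]>15:print(st[i],c[i])
print('scene');comps(S,(205,155,260,200),70);comps(S,(350,160,400,215),70)
print('top');comps(T,(270,200,295,225),70);comps(T,(130,180,152,230),90)
E
python3 m1.py
python3 - <<'E'
import cv2
a=cv2.imread('pics/scene0.png');b=cv2.imread('pics/top0.png')
I=lambda x,k:cv2.resize(x,None,fx=k,fy=k,interpolation=cv2.INTER_NEAREST)
import numpy as np
o=np.zeros((560,800,3),'uint8')
def put(im,x,y):
    h,w=im.shape[:2];o[y:y+h,x:x+w]=im[:560-y,:800-x]
put(I(a[155:225,340:400],6),0,0);put(I(b[175:235,120:165],6),370,0)
put(I(a[155:190,205:255],3),0,430);put(I(b[195:230,255:300],5),570,380)
put(I(a[160:190,210:250],7),290,370)
cv2.imwrite('pics/z3.png',o)
E
```

```text
knob [437.41919744 -71.879182   147.05106904]
back -x [465.40236104 188.98037072 104.19539345]
back +x [646.37065971 184.27170942 105.2828402 ]
mouth +x [640.35955545 -73.30580567 107.85955461]
mouth -x rim [461.64560295 -71.66669121 106.19899039]
blade/near end [ 424.46004502  450.61777916 -159.62576429]
scene
[217 166  10  12  93] [221.61290323 172.10752688]
[367 171  16  28 273] [374.56776557 183.06593407]
top
[134 195  11  19 178] [139.19101124 203.97752809]
```

View pics/z3.png

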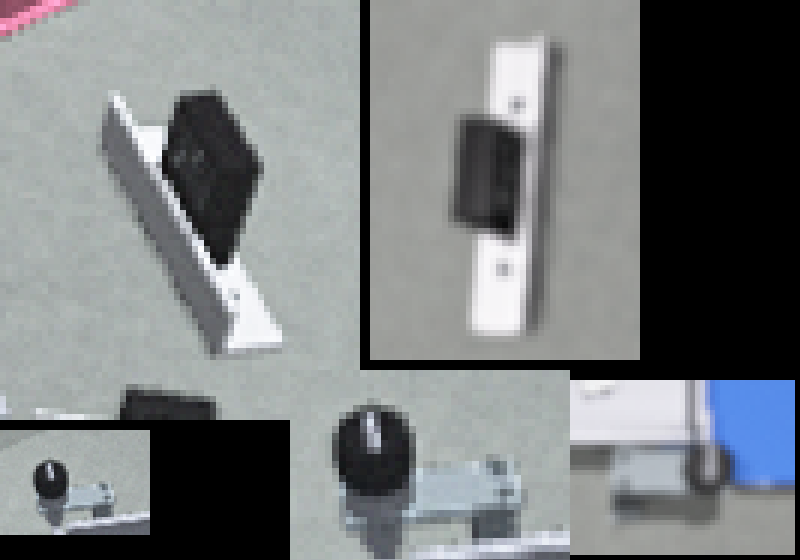

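```bash
cat > m2.py <<'E'
from h import *
S=dict(np.load('pics/scene0.npz'));T=dict(np.load('pics/top0.npz'))
s=lambda x,y:(S,340+x/6-.5,155+y/6-.5)
t=lambda x,y:(T,120+(x-370)/6-.5,175+y/6-.5)
print('knob',tri([(S,221.5,171.5),(T,281.9,212.1)]))
for n,a,b in [('foot back -x',(282,348),(472,333)),('bladetop -x',(238,308),(524,333)),('bladetop +x',(113,92),(545,37)),('grip top -x+y',(262,165),(452,222)),('grip top +x+y',(217,91),(463,116))]:
    print(n,tri([s(*a),t(*b)]))
print('onplane foot',ray(*t(472,333),0),ray(*s(282,348),0),ray(*t(492,40),0))
print('bladetop',ray(*t(524,333),32),ray(*t(545,37),32),ray(*s(113,92),32),ray(*s(238,308),32))
print('griptop z76',ray(*t(452,222),76),ray(*t(463,116),76),ray(*t(497,122),76),ray(*s(262,165),76),ray(*s(217,91),76),ray(*s(180,92),76))
E
python3 m2.py
```

```text
knob [435.95532723 -71.97277279 143.14563588]
foot back -x [ 422.02898097  466.04625263 -170.47612601]
bladetop -x [ 419.80644606  425.40422675 -129.18271432]
bladetop +x [524.53212124 293.70999883 158.36482249]
grip top -x+y [460.57151982 401.80122905  26.74357823]
grip top +x+y [496.43803996 353.92749911 120.14938286]
onplane foot [400.93926876 390.25658714   0.        ] [556.61040239 380.09602135   0.        ] [561.73428102 385.46144641   0.        ]
bladetop [398.21124115 353.02714137  32.        ] [556.44103934 347.28471374  32.        ] [397.63074756 355.67272933  32.        ] [553.51118385 350.73288935  32.        ]
griptop z76 [451.9073482  378.80033222  76.        ] [506.56590776 375.35198626  76.        ] [503.21452502 357.82997372  76.        ] [506.22863672 374.79004933  76.        ] [452.69945236 377.18540846  76.        ] [449.37663591 359.23378501  76.        ]
```

```bash
cat > m3.py <<'E'
from h import *
S=dict(np.load('pics/scene0.npz'));T=dict(np.load('pics/top0.npz'))
print('plate',tri([(S,242.1,172.6),(T,263.5,217.5)]))
s=lambda x,y:(S,340+x/6-.5,155+y/6-.5)
t=lambda x,y:(T,120+(x-370)/6-.5,175+y/6-.5)
for n,a,b in [('bladetop -x',(113,92),(524,333)),('bladetop +x',(238,308),(545,37)),('grip -x+y',(217,91),(452,222)),('grip +x+y',(262,165),(463,116))]:
    print(n,tri([s(*a),t(*b)]))
E
python3 m3.py
python3 - <<'E'
import cv2
a=cv2.imread('pics/scene0.png');b=cv2.imread('pics/top0.png')
cv2.imwrite('pics/z4.png',cv2.resize(b[140:220,188:292],None,fx=7,fy=7,interpolation=cv2.INTER_NEAREST))
cv2.imwrite('pics/z5.png',cv2.resize(a[165:255,215:345],None,fx=6,fy=6,interpolation=cv2.INTER_NEAREST))
E
```

```text
plate [424.02230764 -16.94578435 117.72883086]
bladetop -x [398.50391165 353.88503872  32.8732391 ]
bladetop +x [556.16148954 347.40325282  35.34372416]
grip -x+y [451.80666653 378.49051975  75.11351138]
grip +x+y [506.41825432 374.98562804  76.2043183 ]
```

View pics/z4.png

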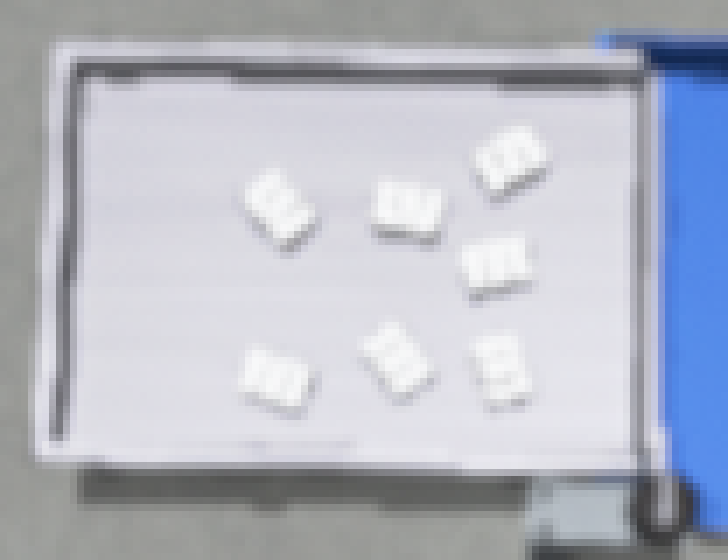

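View pics/z5.png

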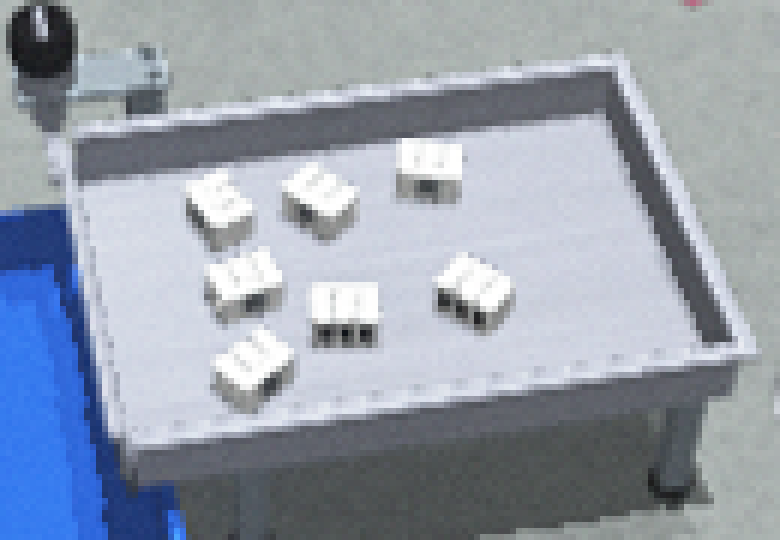

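```bash
cat > m4.py <<'E'
from h import *
S=dict(np.load('pics/scene0.npz'));T=dict(np.load('pics/top0.npz'))
s=lambda x,y:(S,215+x/6-.5,165+y/6-.5)
t=lambda x,y:(T,188+x/7-.5,140+y/7-.5)
P=lambda n,o,z:print(n,ray(*o,z).round(1))
P('floor back+x T',t(82,80),78);P('floor back+x S',s(703,345),78)
P('floor mouth+x T',t(635,87),78)
P('floor back-x S',s(603,113),78);P('back floor T low',t(68,440),78)
P('floor mouth-x S',s(80,185),78);P('floor mouth T low',t(635,440),78)
print('rim108')
for n,a,b in [('b+x',(52,42),(752,352)),('b-x',(37,465),(622,55)),('m-x',(640,473),(72,135)),('m+x',(655,52),(130,455))]:
    P(n+' T',t(*a),108);P(n+' S',s(*b),108); print(tri([t(*a),s(*b)]).round(1))
print('rim inner T');P('-x',t(55,450),108);P('-x',t(620,462),108);P('+x',t(75,62),108);P('+x',t(640,68),108)
E
python3 m4.py
```

```text
floor back+x T [640.  179.1  78. ]
floor back+x S [616.1 178.3  78. ]
floor mouth+x T [633.7 -68.6  78. ]
floor back-x S [470.6 183.6  78. ]
back floor T low [477.2 183.4  78. ]
floor mouth-x S [463.2 -64.5  78. ]
floor mouth T low [473.9 -64.9  78. ]
rim108
b+x T [648.7 187.9 108. ]
b+x S [647.3 183.1 108. ]
[647.8 185.5 108.4]
b-x T [462.3 191.9 108. ]
b-x S [464.7 191.4 108. ]
[462.6 192.3 105.9]
m-x T [455.4 -64.7 108. ]
m-x S [460.9 -66.1 108. ]
[456.  -65.3 103.2]
m+x T [640.9 -75.7 108. ]
m+x S [643.3 -73.3 108. ]
[641.7 -74.5 106.2]
rim inner T
-x [468.6 184.3 108. ]
-x [460.2 -56.3 108. ]
+x [639.6 177.8 108. ]
+x [633.8 -69.  108. ]
```

Emit:
arm_command(series=[0, 0, 0.1, 0, 0, 0, 0, 0, 0.1, 0, 0, 0, 0.0363, 0.0765, 0, 0, 0, 0.1447, 0.0363, 0.0765, 0, 0, 0, 0.1447, 0.0363, 0.0765, 0, 0, 0, 0.1447, 0.0363, 0.0765, 0, 0, 0, 0.1447, 0.0363, 0.0765, 0, 0, 0, 0.1447, 0.0363, 0.0765, 0, 0, 0, 0.1447, 0.0363, 0.0765, 0, 0, 0, 0.1447, 0.0363, 0.0765, 0, 0, 0, 0.1447, 0.0363, 0.0765, 0, 0, 0, 0.1447, 0.0363, 0.0765, 0, 0, 0, 0.1447, 0.0363, 0.0765, 0, 0, 0, 0.1447, 0.0363, 0.0765, 0, 0, 0, 0.1447, 0.0363, 0.0765, 0, 0, 0, 0.1447, 0.0363, 0.0765, 0, 0, 0, 0.1447, 0.0363, 0.0765, 0, 0, 0, 0.1447, 0, 0, 0, 0, 0, 0, 0, 0, 0, 0, 0, 0], hand=1, newtons=30)

```text
time_s: 1.68
ee_pos: [435.9, -71.9, 304.5]
ee_rot: [-179.9, -0.0, 120.1]
force: [-0.3, -0.3, -0.3]
gripper_width: 91.3
```

Emit:
arm_command(series=[0, 0, -0.08, 0, 0, 0, 0, 0, -0.08, 0, 0, 0, 0, 0, -0.08, 0, 0, 0, 0, 0, -0.06, 0, 0, 0, 0, 0, 0, 0, 0, 0, 0, 0, 0, 0, 0, 0])

```text
time_s: 2.18
ee_pos: [434.9, -74.0, 184.5]
ee_rot: [-179.9, -0.1, 119.8]
force: [-0.6, 0.1, 1.0]
gripper_width: 91.1
```

```bash
python3 - <<'E'
from h import *
f=snap('scene','s1');s=env.state();print(s['ee_pos'],s['ee_rot'],s['force'])
f2=snap('top','t1');s=env.state();print(s['ee_pos'],s['ee_rot'])
cv2.imwrite('pics/s1z.png',cv2.resize(cv2.imread('pics/s1.png')[90:230,150:310],None,fx=4,fy=4,interpolation=cv2.INTER_CUBIC))
print(proj(f,[436,-73,143]),proj(f,s['ee_pos']))
E
```

```text
[436.14047105 -74.08314825 185.89289166] [1.79960647e+02 5.01619909e-02 1.19842417e+02] [0.29712278 0.39581498 0.85613343]
[436.79504344 -74.0153969  186.60237564] [1.79869949e+02 1.22230527e-01 1.19864959e+02]
[221.61970575 171.60298278] [220.12076035 159.23113233]
```

View pics/s1z.png

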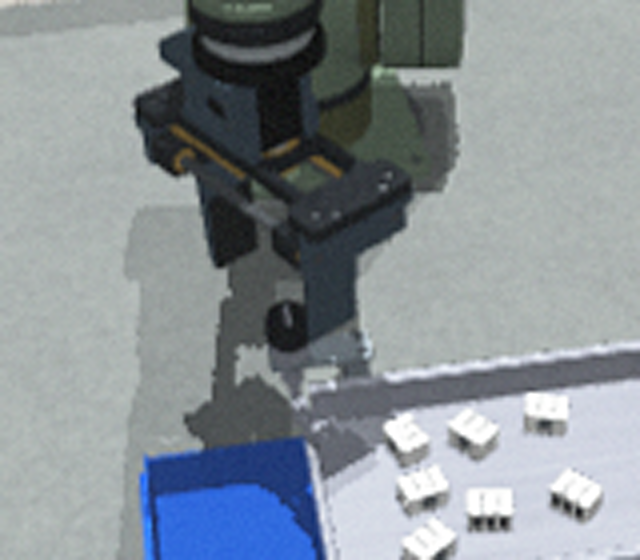

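The knob (zoom 287,326) sits between the open fingers with clearance. Descending and closing.

Emit:
arm_command(series=[0, 0, -0.035, 0, 0, 0, 0, 0, -0.035, 0, 0, 0, 0, 0, -0.02, 0, 0, 0, 0, 0, -0.015, 0, 0, 0, 0, 0, 0, 0, 0, 0])

```text
time_s: 2.7
ee_pos: [435.8, -73.2, 143.0]
ee_rot: [-180.0, -0.0, 119.9]
force: [-1.3, -0.1, 0.6]
gripper_width: 91.6
```

Emit:
arm_command(series=[0, 0, 0, 0, 0, 0, 0, 0, 0, 0, 0, 0, 0, 0, 0, 0, 0, 0, 0, 0, 0, 0, 0, 0, 0, 0, 0, 0, 0, 0, 0, 0, 0, 0, 0, 0, 0, 0, 0, 0, 0, 0, 0, 0, 0, 0, 0, 0], hand=0, newtons=25)

```text
time_s: 3.37
ee_pos: [435.8, -73.1, 143.0]
ee_rot: [180.0, 0.0, 120.0]
force: [-0.2, -0.4, 1.0]
gripper_width: 41.0
```

```bash
python3 - <<'E'
from h import *
f=snap('scene','s2');s=env.state();print(s)
cv2.imwrite('pics/s2z.png',cv2.resize(cv2.imread('pics/s2.png')[100:220,150:290],None,fx=5,fy=5,interpolation=cv2.INTER_CUBIC))
E
```

```text
{'time_s': 3.4167, 'qpos': array([-1.10154257e+01,  1.07241699e+01,  1.13286825e+02,  5.26104183e-03,
        5.59881853e+01, -4.09649885e+01]), 'qvel': array([ 0.01787514,  0.0289036 , -0.02438463, -0.01856033, -0.04495209,
       -0.00113303]), 'effort': array([ 2.13271414e-03, -3.04433942e+01, -1.97625303e+01,  2.90271227e-02,
        7.79302069e-02,  2.11794663e-04]), 'ee_pos': array([435.75985742, -73.08386332, 142.96303383]), 'ee_rot': array([ 1.79996522e+02, -2.75547574e-03,  1.19946620e+02]), 'force': array([ 0.31515179, -0.07714358, -0.18987647]), 'torque': array([ 0.02321601, -0.15266402, -0.01083348]), 'gripper_width': 36.72685569294504}
```

View pics/s2z.png

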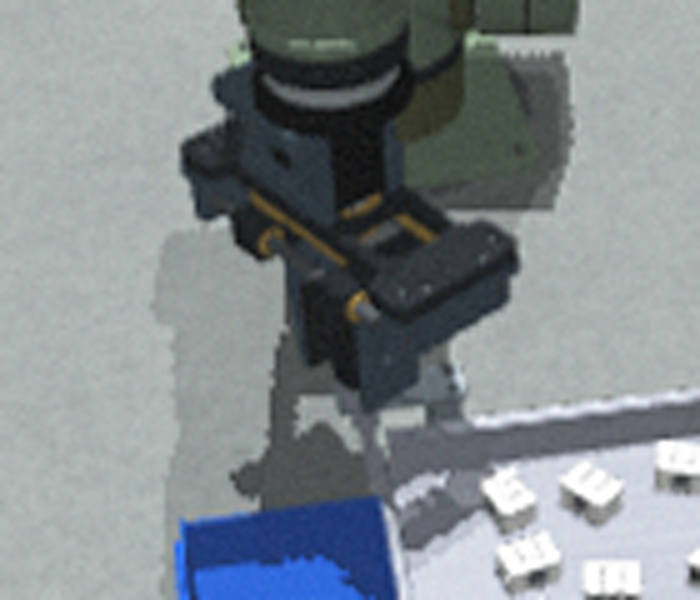

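Still closing (36.7 mm). Wait for contact.

Emit:
arm_command(series=[0, 0, 0, 0, 0, 0, 0, 0, 0, 0, 0, 0, 0, 0, 0, 0, 0, 0, 0, 0, 0, 0, 0, 0, 0, 0, 0, 0, 0, 0, 0, 0, 0, 0, 0, 0])

```text
time_s: 3.92
ee_pos: [436.4, -72.8, 143.1]
ee_rot: [179.9, 0.0, 119.9]
force: [3.8, 4.2, -1.1]
gripper_width: 27.5
```

Emit:
arm_command(series=[0.0015, 0.001, 0.004, 0, 0, 0, 0, 0, 0.005, 0, 0, 0, 0, 0, 0.006, 0, 0, 0, 0, 0, 0.005, 0, 0, 0, 0, 0, 0, 0, 0, 0, 0, 0, 0, 0, 0, 0])

```text
time_s: 4.42
ee_pos: [436.4, -72.7, 150.8]
ee_rot: [180.0, 0.0, 119.9]
force: [4.8, 2.2, -7.8]
gripper_width: 27.7
```

```bash
python3 - <<'E'
from h import *
s=env.state();print(s['time_s'],s['ee_pos'],s['force'],s['torque'],s['gripper_width'])
E
```

```text
4.4167 [436.40058071 -72.72192899 150.80829977] [ 4.76533202  2.16265776 -7.81802844] [ 0.31660596 -0.9709504   0.02564424] 27.724418916229478
```

Emit:
arm_command(series=[0, 0, 0, 0, 0, -0.112, 0, 0, 0, 0, 0, -0.112, 0, 0, 0, 0, 0, -0.112, 0, 0, 0, 0, 0, -0.112, 0, 0, 0, 0, 0, -0.112, 0, 0, 0, 0, 0, -0.112, 0, 0, 0, 0, 0, -0.112, 0, 0, 0, 0, 0, -0.112, 0, 0, 0, 0, 0, -0.112, 0, 0, 0, 0, 0, -0.112, 0, 0, 0, 0, 0, -0.112, 0, 0, 0, 0, 0, -0.112, 0, 0, 0, 0, 0, -0.112, 0, 0, 0, 0, 0, -0.112, 0, 0, 0, 0, 0, -0.112, 0, 0, 0, 0, 0, -0.112, 0, 0, 0, 0, 0, 0, 0, 0, 0, 0, 0, 0])

```text
time_s: 5.92
ee_pos: [435.9, -72.6, 150.6]
ee_rot: [-180.0, 0.0, 39.4]
force: [2.9, 2.0, -8.7]
gripper_width: 27.5
```

```bash
python3 - <<'E'
from h import *
s=env.state();print(s['time_s'],s['ee_pos'],s['ee_rot'],s['force'],s['torque'],s['gripper_width'])
f=snap('scene','s3')
cv2.imwrite('pics/s3z.png',cv2.resize(cv2.imread('pics/s3.png')[100:260,150:350],None,fx=4,fy=3.7,interpolation=cv2.INTER_CUBIC))
E
```

```text
5.9167 [435.92211062 -72.61937811 150.60840054] [-1.79950656e+02  4.40286177e-02  3.94345856e+01] [ 2.86343907  2.01178748 -8.66147787] [ 0.39058728 -0.71439215  0.10395026] 27.462648112209067
```

View pics/s3z.png

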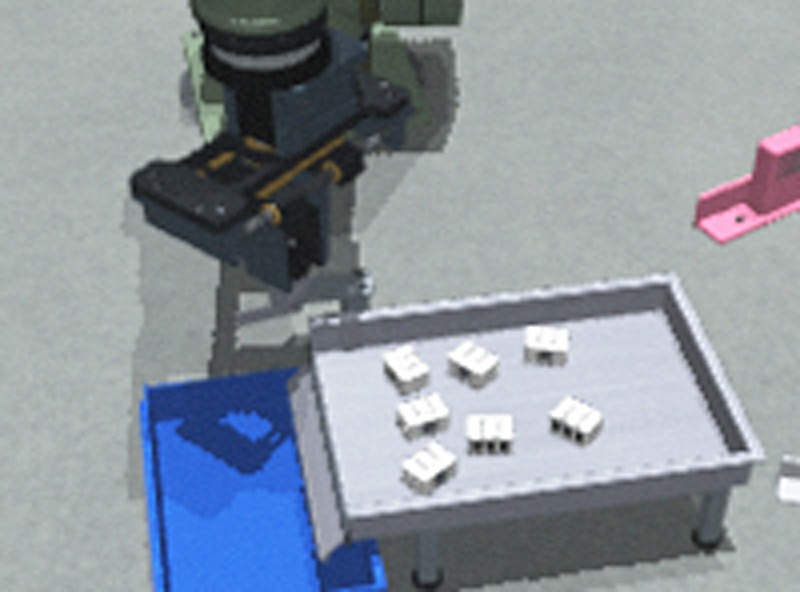

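The flap now hangs open into the bin (zoom 320,470). Lower partly, then let go so it springs into the notch.

Emit:
arm_command(series=[0, 0, -0.005, 0, 0, 0, 0, 0, -0.005, 0, 0, 0, 0, 0, -0.005, 0, 0, 0, 0, 0, 0, 0, 0, 0])

```text
time_s: 6.3
ee_pos: [436.0, -72.6, 144.6]
ee_rot: [-180.0, 0.0, 39.3]
force: [2.7, 2.3, -5.2]
gripper_width: 27.4
```

Emit:
arm_command(series=[0, 0, 0, 0, 0, 0, 0, 0, 0, 0, 0, 0, 0, 0, 0, 0, 0, 0, 0, 0, 0, 0, 0, 0, 0, 0, 0, 0, 0, 0, 0, 0, 0, 0, 0, 0, 0, 0, 0, 0, 0, 0, 0, 0, 0, 0, 0, 0], hand=1)

```text
time_s: 6.97
ee_pos: [436.4, -72.7, 145.0]
ee_rot: [180.0, 0.0, 39.3]
force: [-0.3, -0.5, 0.3]
gripper_width: 77.9
```

Emit:
arm_command(series=[0, 0, 0.03, 0, 0, 0, 0, 0, 0.08, 0, 0, 0, 0, 0, 0.09, 0, 0, 0, 0, 0, 0.09, 0, 0, 0, 0, 0, 0.09, 0, 0, 0, 0, 0, 0, 0, 0, 0])

```text
time_s: 7.47
ee_pos: [439.8, -73.4, 304.0]
ee_rot: [179.4, -0.5, 39.3]
force: [1.4, -1.1, -0.1]
gripper_width: 91.2
```

Emit:
arm_command(series=[0.00515, 0.05506, 0, 0, 0, 0.1542, 0.00515, 0.05506, 0, 0, 0, 0.1542, 0.00515, 0.05506, 0, 0, 0, 0.1542, 0.00515, 0.05506, 0, 0, 0, 0.1542, 0.00515, 0.05506, 0, 0, 0, 0.1542, 0.00515, 0.05506, 0, 0, 0, 0.1542, 0.00515, 0.05506, 0, 0, 0, 0.1542, 0.00515, 0.05506, 0, 0, 0, 0.1542, 0.00515, 0.05506, 0, 0, 0, 0.1542, 0.00515, 0.05506, 0, 0, 0, 0.1542, 0.00515, 0.05506, 0, 0, 0, 0.1542, 0.00515, 0.05506, 0, 0, 0, 0.1542, 0.00515, 0.05506, 0, 0, 0, 0.1542, 0.00515, 0.05506, 0, 0, 0, 0.1542, 0.00515, 0.05506, 0, 0, 0, 0.1542, 0.00515, 0.05506, 0, 0, 0, 0.1542, 0.00515, 0.05506, 0, 0, 0, 0.1542, 0.00515, 0.05506, 0, 0, 0, 0.1542, 0.00515, 0.05506, 0, 0, 0, 0.1542, 0.00515, 0.05506, 0, 0, 0, 0.1542])

```text
time_s: 9.13
ee_pos: [477.4, 368.8, 296.2]
ee_rot: [-180.0, -0.0, 178.4]
force: [1.2, -0.7, -0.6]
gripper_width: 91.2
```

```bash
python3 - <<'E'
from h import *
f=snap('scene','s4');f2=snap('top','t4')
s=env.state();print(s['time_s'],s['ee_pos'],s['ee_rot'],s['qpos'],s['force'])
a=cv2.imread('pics/s4.png');b=cv2.imread('pics/t4.png')
o=np.zeros((600,800,3),'uint8')
o[:320,:]=cv2.resize(a[130:258,190:350],None,fx=5,fy=2.5*1,interpolation=cv2.INTER_CUBIC)[:320]
o[320:,:400]=cv2.resize(b[140:220,190:310],(400,280));o[320:,400:]=cv2.resize(a[155:215,200:286],(400,280))
cv2.imwrite('pics/z6.png',o)
E
```

```text
9.2333 [477.46262488 370.43168641 295.47484001] [ 1.79981920e+02 -6.90853406e-02  1.78316246e+02] [ 3.66844594e+01  1.91615406e+01  7.83052175e+01  5.75396959e-02
  8.25761888e+01 -5.16392320e+01] [-0.77551926 -0.02750861  0.26606745]
```

View pics/z6.png

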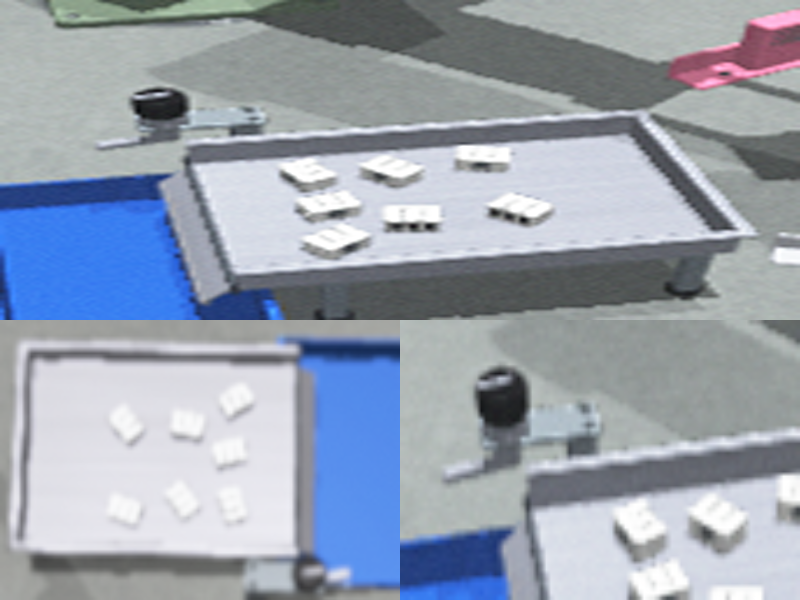

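View pics/s4.png

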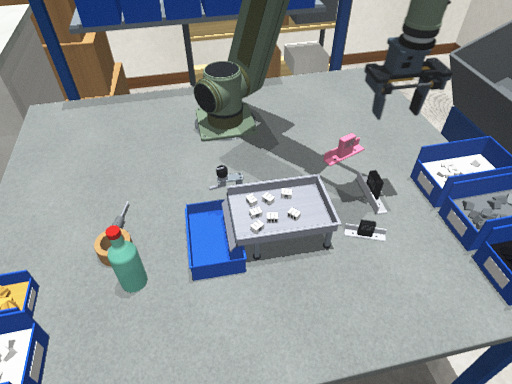

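Latch knob is down with the bar and tongue turned to -y, and the flap hangs open. Descending onto the straightedge grip.

Emit:
arm_command(series=[0, 0, -0.09, 0, 0, 0, 0, 0, -0.09, 0, 0, 0, 0, 0, -0.09, 0, 0, 0, 0, 0, -0.09, 0, 0, 0, 0, 0, -0.08, 0, 0, 0, 0, 0, -0.06, 0, 0, 0, 0, 0, -0.04, 0, 0, 0, 0, 0, -0.03, 0, 0, 0, 0, 0, -0.02, 0, 0, 0, 0, 0, 0, 0, 0, 0])

```text
time_s: 10.07
ee_pos: [476.6, 366.4, 59.1]
ee_rot: [-179.8, -0.2, 178.0]
force: [0.8, -0.3, -0.2]
gripper_width: 91.3
```

```bash
python3 - <<'E'
from h import *
f=snap('scene','s5');s=env.state();print(s['time_s'],s['ee_pos'],s['ee_rot'],s['force'])
cv2.imwrite('pics/s5z.png',cv2.resize(cv2.imread('pics/s5.png')[120:240,310:450],None,fx=5,fy=5,interpolation=cv2.INTER_CUBIC))
T=dict(np.load('pics/t4.npz'));b=np.array(T['frame'])
cv2.imwrite('pics/t4z.png',cv2.cvtColor(cv2.resize(b[140:220,250:300],None,fx=7,fy=7,interpolation=cv2.INTER_NEAREST),cv2.COLOR_RGB2BGR))
E
```

```text
10.1167 [477.21409426 367.00482545  60.35832332] [-1.79932999e+02 -7.78224257e-02  1.78023722e+02] [-0.1839389  -0.28571787 -0.29329033]
```

View pics/s5z.png

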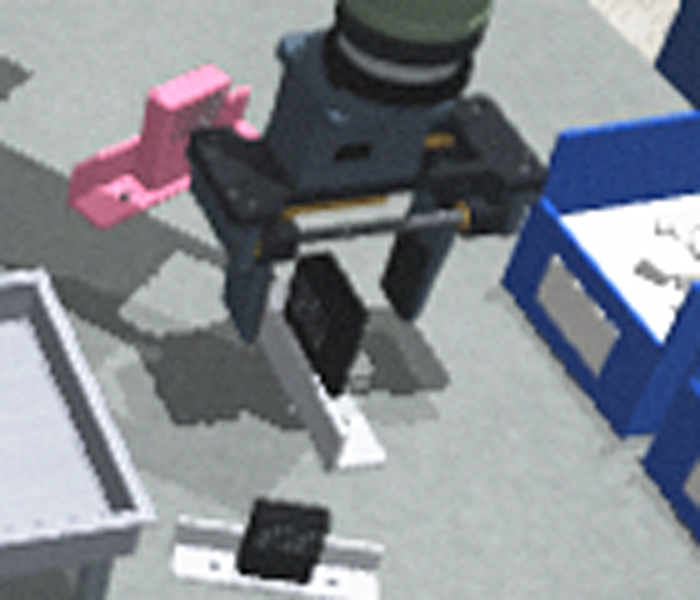

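View pics/t4z.png

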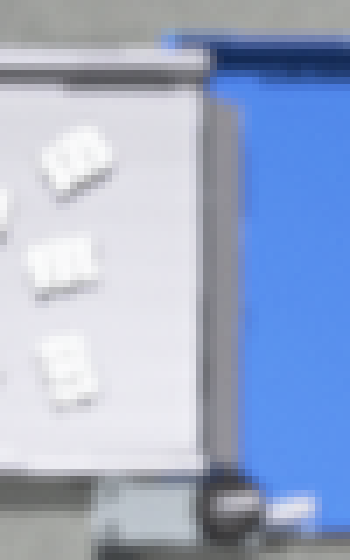

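The grip block (zoom 325,310) is between the fingers; the lip edge shows at crop column ~200.

Emit:
arm_command(series=[0, 0, 0, 0, 0, 0, 0, 0, 0, 0, 0, 0, 0, 0, 0, 0, 0, 0, 0, 0, 0, 0, 0, 0, 0, 0, 0, 0, 0, 0, 0, 0, 0, 0, 0, 0, 0, 0, 0, 0, 0, 0, 0, 0, 0, 0, 0, 0, 0, 0, 0, 0, 0, 0, 0, 0, 0, 0, 0, 0, 0, 0, 0, 0, 0, 0, 0, 0, 0, 0, 0, 0, 0, 0, 0, 0, 0, 0, 0, 0, 0, 0, 0, 0], hand=0, newtons=40)

```text
time_s: 11.28
ee_pos: [477.6, 367.8, 60.9]
ee_rot: [180.0, -0.0, 178.1]
force: [1.2, 0.8, -0.4]
gripper_width: 21.5
```

```bash
python3 - <<'E'
from h import *
s=env.state();print(s['time_s'],s['ee_pos'],s['ee_rot'],s['force'],s['torque'],s['gripper_width'])
T=dict(np.load('pics/t4.npz'))
for x,y in((201,90),(201,270),(201,460)):print(ray(T,250+x/7-.5,140+y/7-.5,78))
E
```

```text
11.2833 [477.5666248  367.76128555  60.92673934] [ 1.79996337e+02 -3.14556344e-03  1.78088672e+02] [ 1.16901939  0.75679103 -0.41935083] [ 0.10135601 -0.1033314  -0.00165175] 21.52401218502875
[632.30235607 -68.54903764  78.        ]
[549.95305268 -66.6309651   78.        ]
[465.0521705  -64.65346141  78.        ]
```

Emit:
arm_command(series=[0, 0, 0.03, 0, 0, 0, 0, 0, 0.06, 0, 0, 0, 0, 0, 0.08, 0, 0, 0, 0, 0, 0.08, 0, 0, 0, 0, 0, 0.07, 0, 0, 0, 0, 0, 0.03, 0, 0, 0, 0.024, -0.0673, 0, 0, 0, 0.0067, 0.024, -0.0673, 0, 0, 0, 0, 0.024, -0.0673, 0, 0, 0, 0, 0.024, -0.0673, 0, 0, 0, 0, 0.024, -0.0673, 0, 0, 0, 0, 0.024, -0.0673, 0, 0, 0, 0, 0.024, -0.0673, 0, 0, 0, 0, 0.024, -0.0673, 0, 0, 0, 0, 0, 0, 0, 0, 0, 0, 0, 0, 0, 0, 0, 0, 0, 0, 0, 0, 0, 0])

```text
time_s: 12.7
ee_pos: [554.0, 152.7, 200.5]
ee_rot: [180.0, -0.1, 178.4]
force: [-0.3, 0.6, -2.2]
gripper_width: 21.8
```

```bash
python3 - <<'E'
from h import *
f=snap('scene','s6');f2=snap('top','t6')
s=env.state();print(s['time_s'],s['ee_pos'],s['ee_rot'],s['force'],s['torque'],s['gripper_width'])
cv2.imwrite('pics/s6z.png',cv2.resize(cv2.imread('pics/s6.png')[100:260,215:375],None,fx=3.7,fy=3.7,interpolation=cv2.INTER_CUBIC))
cv2.imwrite('pics/t6z.png',cv2.resize(cv2.imread('pics/t6.png')[130:230,170:310],None,fx=5.5,fy=5.5,interpolation=cv2.INTER_CUBIC))
E
```

```text
12.8 [553.89197626 153.34204049 200.74931977] [ 1.79980467e+02 -3.84534663e-02  1.78455157e+02] [-0.18314585  0.68551352 -2.80202565] [ 0.12917258 -0.1065669   0.02883247] 21.572725096623802
```

View pics/s6z.png

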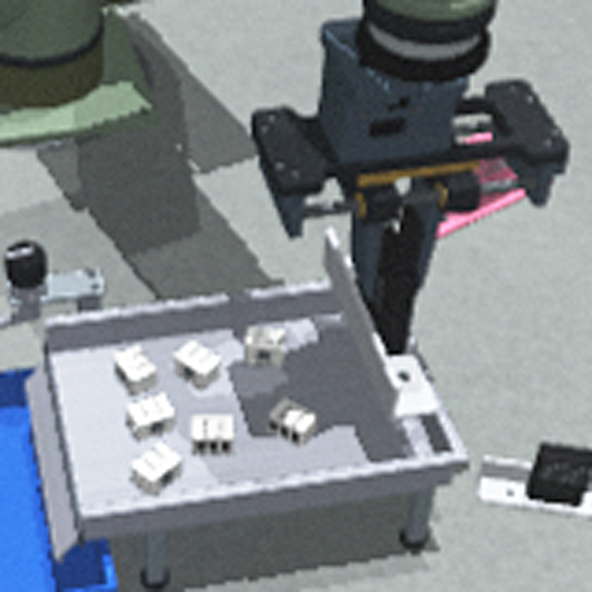

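View pics/t6z.png

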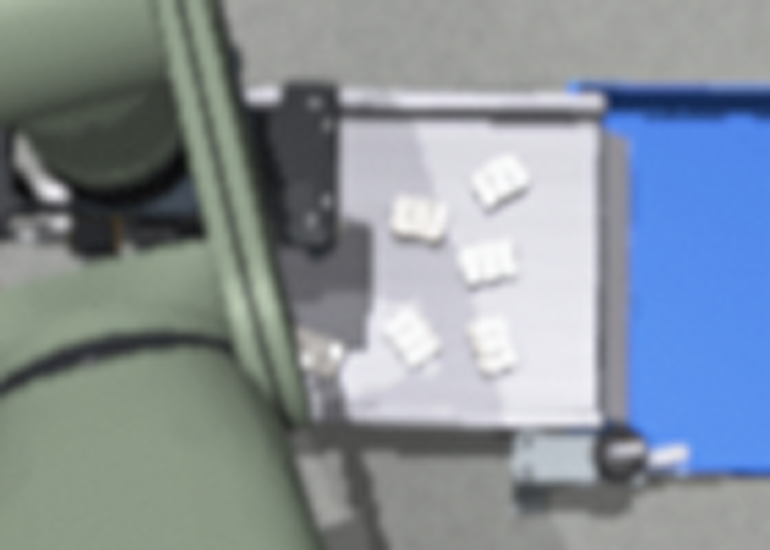

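```bash
python3 - <<'E'
from h import *
S=dict(np.load('pics/s6.npz'))
c=np.array([554,153]);a=np.radians(-1.58);R=np.array([[np.cos(a),-np.sin(a)],[np.sin(a),np.cos(a)]])
for n,l,z in[('bladebot+x',(78,-17),140),('footback+x',(78,17),140),('bladetop-x',(-78,-17),172)]:
    p=proj(S,[*(c+R@l),z]);print(n,((p+.5-[215,100])*3.7).round(1))
for x,y,z in((395,420,140),(437,412,140),(330,230,172)):print(R.T@(ray(S,215+x/3.7-.5,100+y/3.7-.5,z)[:2]-c))
# back wall/side check with tray: foot over floor
E
```

```text
bladebot+x [390.5 420. ]
footback+x [440.7 412.4]
bladetop-x [327.5 228.5]
[ 78.55902127 -14.13590659]
[77.16454907 14.75504105]
[-76.02614142 -15.72586523]
```

Emit:
arm_command(series=[0, 0, -0.04, 0, 0, 0, 0, 0, -0.04, 0, 0, 0, 0, 0, -0.04, 0, 0, 0, 0, 0, -0.02, 0, 0, 0, 0, 0, 0, 0, 0, 0, 0, 0, 0, 0, 0, 0])

```text
time_s: 13.3
ee_pos: [554.3, 153.1, 145.0]
ee_rot: [180.0, -0.0, 178.4]
force: [0.3, 0.7, -0.1]
gripper_width: 21.4
```

Emit:
arm_command(series=[0, 0, -0.004, 0, 0, 0, 0, 0, -0.004, 0, 0, 0, 0, 0, 0, 0, 0, 0, 0, 0, 0, 0, 0, 0])

```text
time_s: 13.63
ee_pos: [554.6, 152.4, 142.2]
ee_rot: [180.0, 0.0, 178.4]
force: [-0.5, -0.3, -1.7]
gripper_width: 21.5
```

```bash
python3 - <<'E'
from h import *
f=snap('scene','s7');f2=snap('top','t7')
s=env.state();print(s['time_s'],s['ee_pos'],s['ee_rot'],s['force'],s['torque'],s['gripper_width'])
cv2.imwrite('pics/s7z.png',cv2.resize(cv2.imread('pics/s7.png')[130:260,215:365],None,fx=4.5,fy=4.5,interpolation=cv2.INTER_CUBIC))
E
```

```text
13.7333 [554.54818534 152.4030235  142.15570866] [1.79984703e+02 3.88098201e-02 1.78384903e+02] [ 0.38177159  0.68633995 -2.07140078] [ 0.08531581 -0.16908759  0.02250197] 21.553439308559646
```

View pics/s7z.png

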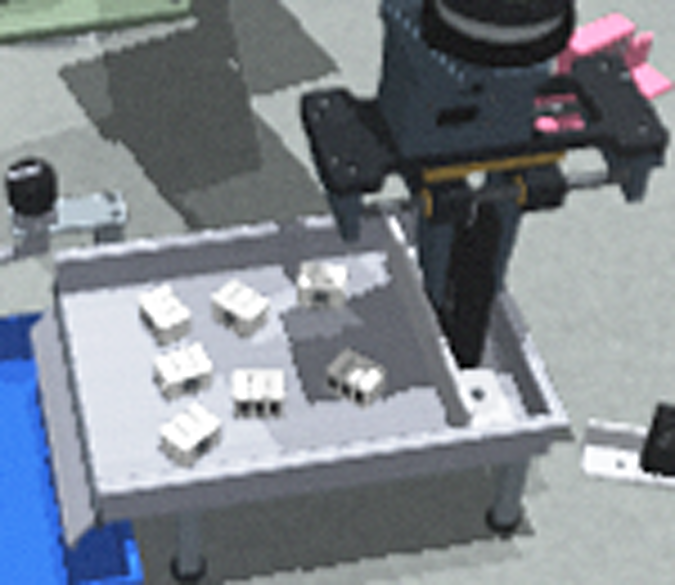

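Emit:
arm_command(series=[0, 0, -0.0025, 0, 0, 0, 0, 0, -0.0025, 0, 0, 0, 0, 0, -0.0025, 0, 0, 0, 0, 0, 0, 0, 0, 0, 0, 0, 0, 0, 0, 0, 0, 0, 0, 0, 0, 0])

```text
time_s: 14.23
ee_pos: [554.5, 152.4, 138.9]
ee_rot: [180.0, 0.0, 178.4]
force: [0.6, 0.4, -0.3]
gripper_width: 21.4
```

Emit:
arm_command(series=[0, 0, -0.0015, 0, 0, 0, 0, 0, 0, 0, 0, 0, 0, 0, 0, 0, 0, 0, 0, 0, 0, 0, 0, 0])

```text
time_s: 14.57
ee_pos: [554.5, 152.5, 138.9]
ee_rot: [180.0, 0.0, 178.4]
force: [-0.9, 0.2, 5.2]
gripper_width: 22.0
```

```bash
python3 - <<'E'
from h import *
s=env.state();print(s['time_s'],s['ee_pos'],s['ee_rot'],s['force'],s['torque'],s['gripper_width'])
E
```

```text
14.5667 [554.52271971 152.46939291 138.93917799] [1.79984924e+02 4.59655292e-02 1.78394629e+02] [-0.9319623   0.22371528  5.2001975 ] [0.00977581 0.25243585 0.01323119] 21.990478078365296
```

Emit:
arm_command(series=[0, 0, 0.001, 0, 0, 0, -0.0002, -0.007, 0, 0, 0, 0, -0.0004, -0.015, 0, 0, 0, 0, -0.0004, -0.015, 0, 0, 0, 0, -0.0004, -0.015, 0, 0, 0, 0, -0.0004, -0.015, 0, 0, 0, 0, -0.0004, -0.015, 0, 0, 0, 0, -0.0004, -0.015, 0, 0, 0, 0, -0.0004, -0.015, 0, 0, 0, 0, -0.0004, -0.015, 0, 0, 0, 0, -0.0004, -0.015, 0, 0, 0, 0, -0.0004, -0.015, 0, 0, 0, 0, -0.0004, -0.015, 0, 0, 0, 0, -0.0004, -0.015, 0, 0, 0, 0, -0.0002, -0.007, 0, 0, 0, 0, 0, 0, 0, 0, 0, 0])

```text
time_s: 15.9
ee_pos: [552.6, 73.8, 138.9]
ee_rot: [180.0, 0.1, 178.3]
force: [0.4, 1.3, 4.6]
gripper_width: 21.8
```

```bash
python3 - <<'E'
from h import *
f=snap('scene','s8');f2=snap('top','t8')
s=env.state();print(s['time_s'],s['ee_pos'],s['ee_rot'],s['force'],s['torque'],s['gripper_width'])
a=cv2.resize(cv2.imread('pics/s8.png')[130:260,195:345],None,fx=4.5,fy=4.5,interpolation=cv2.INTER_CUBIC)
cv2.imwrite('pics/s8z.png',a)
E
```

```text
16.0 [552.61628303  73.81056969 138.89143445] [-1.79962604e+02  5.44379248e-02  1.78351054e+02] [0.50340526 1.07881194 5.38087624] [ 0.3484719  -0.03912998 -0.18335964] 21.67060503689352
```

View pics/s8z.png

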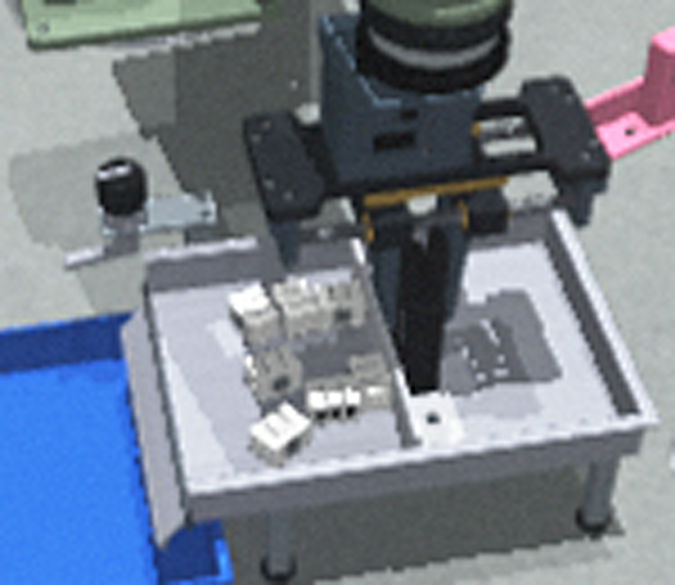

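Emit:
arm_command(series=[-0.0002, -0.007, 0, 0, 0, 0, -0.0004, -0.015, 0, 0, 0, 0, -0.0004, -0.015, 0, 0, 0, 0, -0.0004, -0.015, 0, 0, 0, 0, -0.0004, -0.015, 0, 0, 0, 0, -0.0004, -0.015, 0, 0, 0, 0, -0.0004, -0.015, 0, 0, 0, 0, -0.0004, -0.015, 0, 0, 0, 0, -0.0004, -0.015, 0, 0, 0, 0, -0.0004, -0.015, 0, 0, 0, 0, -0.0004, -0.015, 0, 0, 0, 0, -0.0004, -0.015, 0, 0, 0, 0, -0.0002, -0.007, 0, 0, 0, 0, 0, 0, 0, 0, 0, 0])

```text
time_s: 17.17
ee_pos: [550.6, 1.9, 138.9]
ee_rot: [-179.9, 0.0, 178.4]
force: [0.9, 2.1, 6.9]
gripper_width: 21.9
```

```bash
python3 - <<'E'
from h import *
f=snap('scene','s9');f2=snap('top','t9')
s=env.state();print(s['time_s'],s['ee_pos'],s['ee_rot'],s['force'],s['torque'],s['gripper_width'])
a=cv2.resize(cv2.imread('pics/s9.png')[130:260,195:345],None,fx=4.5,fy=4.5,interpolation=cv2.INTER_CUBIC)
cv2.imwrite('pics/s9z.png',a)
E
```

```text
17.2667 [550.5573213    1.95609488 138.87812098] [-1.79923303e+02  4.09898909e-02  1.78378449e+02] [-0.11805512  1.5987389   6.52433067] [ 0.52438363 -0.1274795  -0.10289752] 21.358646796961324
```

View pics/s9z.png

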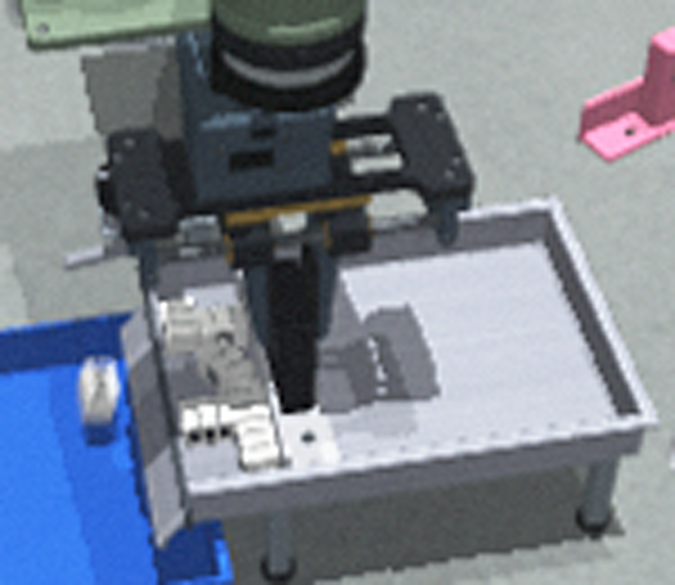

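Emit:
arm_command(series=[-0.0002, -0.007, 0, 0, 0, 0, -0.0004, -0.015, 0, 0, 0, 0, -0.0004, -0.015, 0, 0, 0, 0, -0.0004, -0.015, 0, 0, 0, 0, -0.0004, -0.015, 0, 0, 0, 0, -0.0004, -0.015, 0, 0, 0, 0, -0.0004, -0.015, 0, 0, 0, 0, -0.0004, -0.015, 0, 0, 0, 0, -0.0004, -0.015, 0, 0, 0, 0, -0.0004, -0.015, 0, 0, 0, 0, -0.0001, -0.003, 0, 0, 0, 0, 0, 0, 0, 0, 0, 0, 0, 0, 0, 0, 0, 0, 0, 0, 0, 0, 0, 0])

```text
time_s: 18.43
ee_pos: [548.8, -56.1, 138.9]
ee_rot: [-179.9, 0.0, 178.4]
force: [0.7, 1.6, 6.8]
gripper_width: 21.7
```

```bash
python3 - <<'E'
from h import *
f=snap('scene','s10');f2=snap('top','t10')
s=env.state();print(s['time_s'],s['ee_pos'],s['ee_rot'],s['force'],s['torque'],s['gripper_width'])
a=cv2.resize(cv2.imread('pics/s10.png')[130:290,165:345],None,fx=4.2,fy=3.7,interpolation=cv2.INTER_CUBIC)
cv2.imwrite('pics/s10z.png',a)
cv2.imwrite('pics/t10z.png',cv2.resize(cv2.imread('pics/t10.png')[130:230,190:330],None,fx=5.5,fy=5.5,interpolation=cv2.INTER_CUBIC))
E
```

```text
18.5333 [548.81875489 -56.0696108  138.85394164] [-1.79906855e+02  2.45738154e-02  1.78389583e+02] [2.09148218 1.21839247 7.26061416] [ 0.5094131  -0.17489667 -0.1242337 ] 21.625749782910233
```

View pics/s10z.png

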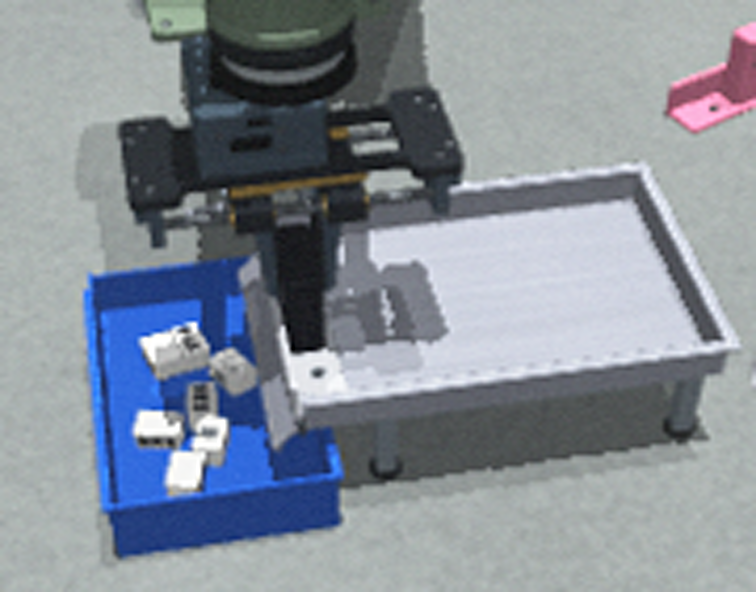

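View pics/t10z.png

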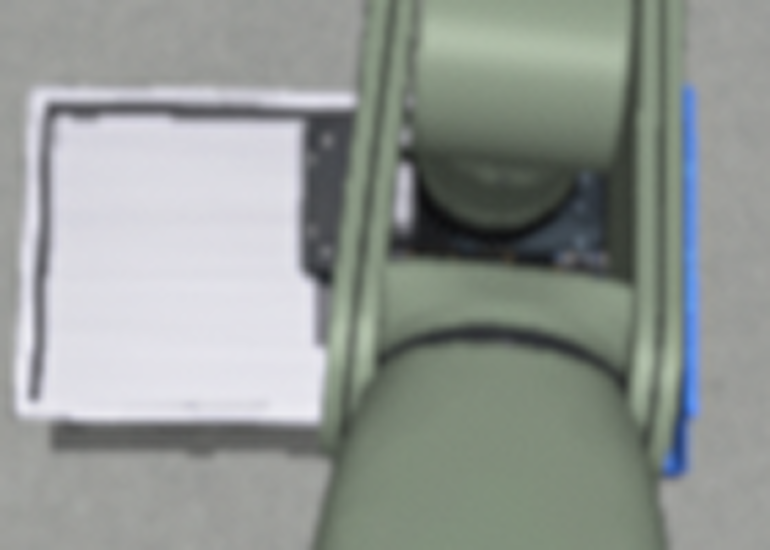

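All seven appear in the bin; the tray floor is empty. Draw the straightedge back to the middle and set it down.

Emit:
arm_command(series=[0.0002, 0.007, 0.002, 0, 0, 0, 0.0004, 0.015, 0, 0, 0, 0, 0.0006, 0.02, 0, 0, 0, 0, 0.0006, 0.02, 0, 0, 0, 0, 0.0006, 0.02, 0, 0, 0, 0, 0.0006, 0.02, 0, 0, 0, 0, 0.0006, 0.02, 0, 0, 0, 0, 0.0006, 0.02, 0, 0, 0, 0, 0.0006, 0.02, 0, 0, 0, 0, 0.0006, 0.02, 0, 0, 0, 0, 0.0006, 0.02, 0, 0, 0, 0, 0.0004, 0.015, 0, 0, 0, 0, 0.0002, 0.007, 0, 0, 0, 0, 0, 0, 0, 0, 0, 0, 0, 0, 0, 0, 0, 0])

```text
time_s: 19.78
ee_pos: [551.3, 34.9, 139.2]
ee_rot: [-180.0, -0.0, 178.4]
force: [0.4, -0.2, -1.5]
gripper_width: 21.7
```

```bash
python3 - <<'E'
from h import *
f=snap('scene','s11')
s=env.state();print(s['time_s'],s['ee_pos'],s['ee_rot'],s['force'],s['torque'],s['gripper_width'])
a=cv2.resize(cv2.imread('pics/s11.png')[130:290,165:345],None,fx=4.2,fy=3.7,interpolation=cv2.INTER_CUBIC)
cv2.imwrite('pics/s11z.png',a)
E
```

```text
19.8333 [551.33880761  34.67583093 139.28378804] [-1.79993579e+02 -1.70815543e-02  1.78389749e+02] [ 0.49671022 -0.24161047 -1.83072143] [ 0.15130019 -0.21349216 -0.04013955] 21.980937557512483
```

View pics/s11z.png

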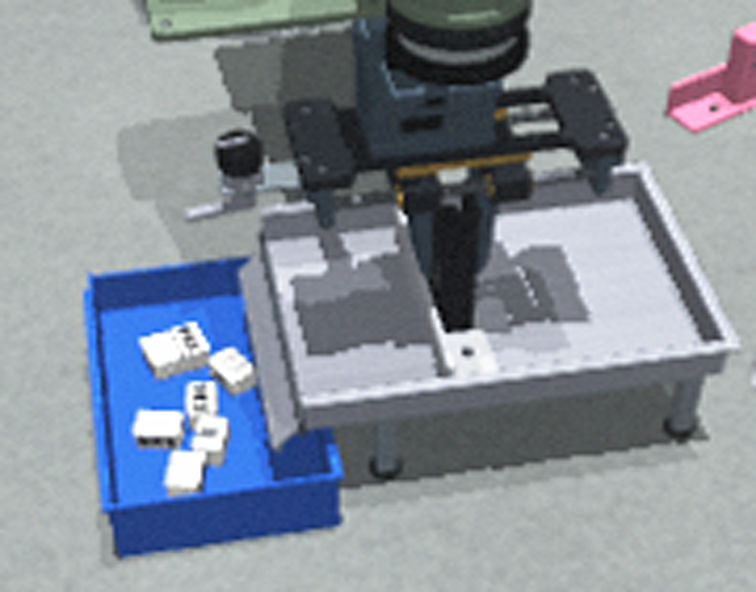

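Emit:
arm_command(series=[0, 0, -0.0012, 0, 0, 0, 0, 0, 0, 0, 0, 0])

```text
time_s: 20.0
ee_pos: [551.5, 34.5, 138.9]
ee_rot: [180.0, 0.0, 178.4]
force: [0.3, -0.3, -1.6]
gripper_width: 22.0
```

Emit:
arm_command(series=[0, 0, 0, 0, 0, 0, 0, 0, 0, 0, 0, 0, 0, 0, 0, 0, 0, 0, 0, 0, 0, 0, 0, 0, 0, 0, 0, 0, 0, 0, 0, 0, 0, 0, 0, 0, 0, 0, 0, 0, 0, 0, 0, 0, 0, 0, 0, 0, 0, 0, 0, 0, 0, 0], hand=1)

```text
time_s: 20.75
ee_pos: [551.5, 34.9, 138.9]
ee_rot: [180.0, 0.0, 178.4]
force: [-0.6, -0.3, -0.3]
gripper_width: 78.9
```

Emit:
arm_command(series=[0, 0, 0.02, 0, 0, 0, 0, 0, 0.05, 0, 0, 0, 0, 0, 0.08, 0, 0, 0, 0, 0, 0.09, 0, 0, 0, 0, 0, 0.09, 0, 0, 0, -0.05, 0.08, 0, 0, 0, 0, -0.05, 0.08, 0, 0, 0, 0, -0.05, 0.08, 0, 0, 0, 0, -0.05, 0.08, 0, 0, 0, 0, -0.05, 0.08, 0, 0, 0, 0, 0, 0.08, 0, 0, 0, 0, 0, 0.08, 0, 0, 0, 0, 0, 0.08, 0, 0, 0, 0, 0, 0, 0, 0, 0, 0, 0, 0, 0, 0, 0, 0])

```text
time_s: 22.0
ee_pos: [451.2, 292.0, 271.1]
ee_rot: [-180.0, 0.0, 178.6]
force: [-1.1, -0.5, 0.6]
gripper_width: 91.3
```

```bash
python3 - <<'E'
from h import *
f=snap('scene','s12');f2=snap('top','t12')
s=env.state();print(s['time_s'],s['ee_pos'],s['force'],s['gripper_width'])
S0=cv2.imread('pics/scene0.png');S1=cv2.imread('pics/s12.png');print(cv2.absdiff(S0,S1)[200:300,85:150].mean(),cv2.absdiff(S0,S1)[140:170,320:365].mean())
cv2.imwrite('pics/s12z.png',cv2.resize(S1[130:290,165:345],None,fx=4.2,fy=3.7,interpolation=cv2.INTER_CUBIC))
E
```

```text
22.1 [451.3373094  290.22527719 271.11733525] [ 0.19842272  0.51024665 -0.11106824] 91.38052071103333
4.661692307692308 6.713333333333333
```

View pics/s12z.png

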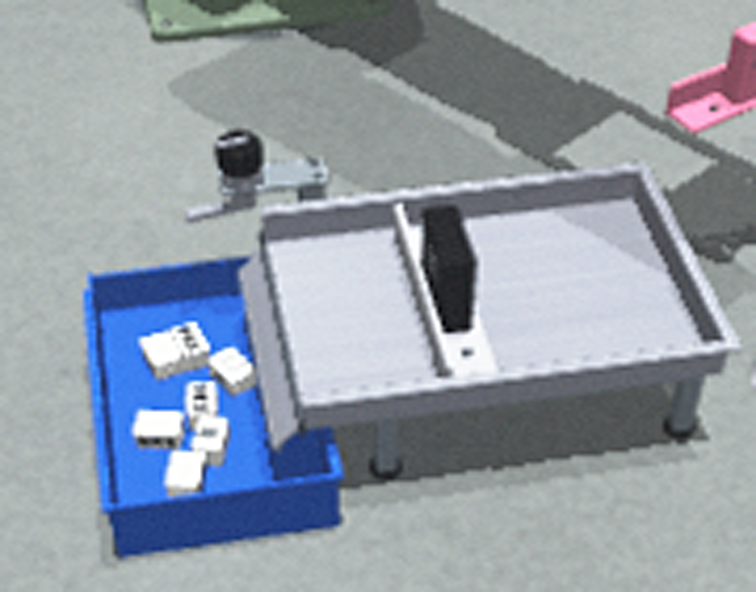

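View pics/t12.png

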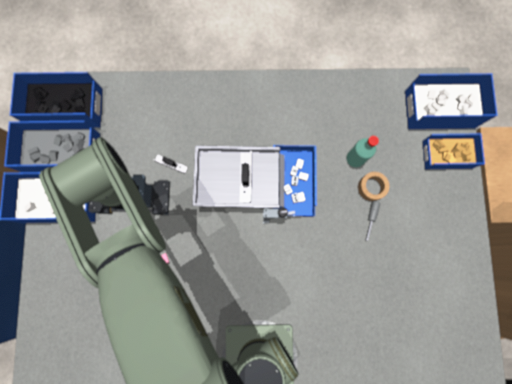

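The straightedge stands on the empty floor (top ~245,177), the housings are in the bin, the flap and latch are open, and the bystanders are where they were. Handing in.

```bash
python3 -c "
from workcell import env
print(env.job_done())"
```

```text
the job is handed in; nothing more can be done
None
```

The job is done and handed in at about 22 s of the 64 s allowed; no verdict was reported.

- **Latch:** I lifted the knob about 8 mm, turned it about 80° clockwise and let it spring back down. The flap dropped open.
- **Sweep:** I gripped the straightedge by its block, set it down in the free strip at the back of the tray, and swept the housings over the lip in one direction, pausing twice to look. I then drew it back about 90 mm and released it.

The last pictures, from both cameras, show:
- **Housings:** the tray floor is empty and the housings are in the blue bin. I count seven, though two lie close together and touch. None is visible anywhere else.
- **Straightedge:** it stands upright on its foot, mid-tray.
- **Latch and flap:** both are open, with the knob down and its tongue turned clear.
- **Bystanders:** the tape roll, bottle and screwdriver look unmoved.

Force readings, taken at the end of each move, stayed under about 10 N. No check failed. Positions from the two cameras, and the text's heights, agreed to within about 3 mm, except a few tray-rim corners that were off by up to 5 mm.

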